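# Seat the gold crown and show the model to the inspection camera

### The job

Press the gold crown down until it is fully home on its tooth while the plaster model is still in its cradle. Then lift that model out and hold it in the air at the inspection camera's focus, with its blue-banded cheek side squarely facing the lens and the teeth at the top of the picture, and finish still holding it there, at rest. Do not touch the camera, and leave the other model, the jar, the bowl and the spatula where they are.

Things in the scene. Friction and masses are not known exactly. Their poses are not given: they have to be found in the camera images.
- model_mid (a point): Centre (half-way up) of the loose cream-white plaster model with the gold crown: four teeth in a row on a stone block 20 mm wide (x), 52 mm long (y), 28 mm high to the stone teeth (block 18 mm); 40 to 85 g. Axes: +x out of the cheek side, the long side with a blue band (at the start roughly away from the robot); z up to the teeth; y along the row. Its flat ends (+-26 mm in y) are free to grip.
- cradle: Fixed cradle under that model, origin at its underside, same axes: aluminium foot plate 75 x 66 x 5 mm with a black block 32 mm wide (x), 34 mm long (y), its floor 24 mm above the bench, and rails 7 mm high along the model's long sides. The model's ends overhang the block by about 9 mm with nothing before them; it lifts straight up and out.
- crown_top (a point): Centre of the top face of the gold crown (12.5 x 10.8 mm, 9.5 mm high), on the model's middle line, 6 mm from its middle towards +y. It starts 3.5 to 6 mm proud; fully home its top is 30 mm above the model's underside, 2 mm above the neighbouring teeth.
- crown (a joint): How far the crown is pushed down on its tooth, in m: 0 to 0.0025 at the start, 0.006 fully home against its stop. It slides with about 5 N of friction and stays where it is left.
- lens (a point): Centre of the front glass of the inspection camera: white head 65 x 52 x 50 mm, black lens barrel 42 mm across, on a fixed post stand (foot plate 110 x 130 mm), 0.2 to 0.23 m above the bench. Axes: x points back into the camera, which looks along -x; y level; z up in its picture. It stands beyond the focus, looking roughly towards the robot and down.
- focus (a point): The point in the air where the model's centre (model_mid) belongs: on the camera's optical axis, 110 mm in front of the lens glass, 145 to 195 mm above the bench. Same axes as the lens. A model shown right has its x, y and z along these x, y and z.
- cam_head (a joint): Downward tilt of the camera in rad: 0 looks level, 0.3 to 0.6 in use. Stiff, already set; not to be touched. The whole camera is at most 0.29 m high, the tallest thing near the work.
- spare_mid (a point): Centre of the other model, the same size and colour with the same blue band but four stone teeth and no crown, in a cradle of its own. Leave alone.
- jar_mid (a point): Centre of a closed amber glass jar, 44 mm across and 70 mm high, upright. Leave alone.
- bowl: Green mixing bowl, 110 mm across and 60 mm high; origin at the centre of its underside. Leave alone.
- spatula: Hand spatula 170 mm long lying on the bench along its own x, handle to -x. Leave alone.

How it is judged:
By the outcome, as a careful person would: the job done as asked, in the order asked, and still so for the second after the job is handed in, while the arm keeps its last pose, push and grip.
It also fails if it takes over 58 s, if anything falls off the work surface, if the arm or the gripper's body presses on something with over 40 N, if the wrist force passes 120 N, or if a joint passes its speed limit or range.

### The arm

A 7-joint arm with a two-finger parallel gripper is mounted at the origin on the work surface. World frame = base frame: x ahead of the robot, y to its left, z up, the work surface at z = 0. Lengths are in m, angles in rad, forces in N, time in s.
With the tool pointing down it reaches from about 0.425 to 0.975 m from the base axis. Payload 16.7 kg.
Tool frame: the origin (TCP) lies on the centre line of the jaws, within the pads' length; the fingertips stand 22 mm ahead of it and the grasp point (between the pads) lies 3 mm ahead of it; z points along the fingers, y is the line along which they close (so a half turn about z gives the same grasp; the last joint's range is limited). The gripper opens to 85 mm and grips with 20 to 120 N. Pads are 22 mm wide; open, the fingers measure 114 mm over their backs; the gripper's body (76 mm by 85 mm) begins 54 mm behind the grasp point. The pads swing forward as they close: fully open they stand 13 mm farther back than shut.
Start: joints at [-1.363, 0.426, 0.074, 1.606, -0.034, 1.111, -0.067], TCP at [0.236, 0.632, 0.253] pointing down, gripper open.
Joint ranges: [-2.85, 2.85], [-0.5, 2.14], [-1.23, 1.37], [0.21, 2.46], [-1.02, 4.16], [0.16, 2.05], [-2.73, 2.73]. Speed limits (rad/s): [1.89, 1.89, 2.39, 2.39, 3.01, 3.01, 3.01].

### API

Orientations are given as [roll, pitch, yaw] about the fixed x, y, z axes, in that order (R = Rz(yaw) Ry(pitch) Rx(roll)).
In Python, from station import r gives the robot as it stands. The module is installed in compiled form; this text tells all that it offers.
- The arm moves only by the tool apply_moves, never from a script. Its argument "motion" is a list of rows, each an object with "translation": the shift along the world's x, y, z in mm, a list of three; "rot": the turn, a rotation vector about the world's x, y, z in rad, a list of three. In form: [{"translation": [tx, ty, tz], "rot": [ax, ay, az]}, ...]. A call has 1 to 8 rows; each row is the pose to reach, as a shift and turn from the pose commanded when the call began; what a row does not reach only later rows make up. A row lasts 1/8 s, in which the tool goes at most 62.5 mm and 10.7 degrees, less where a joint would pass 70% of its speed; a pose out of reach is approached as far as the arm can. A call with a gripper value outside its range is refused whole. "grip" is the finger opening in mm, from 0 to 85.4, set as the call begins (left out, the last holds). The fingers move at their own pace and stop on an object; "grip_force" is the grip in N (left out, the last holds). Time passes only in rows, so rows that repeat a pose let the fingers close. It gives the time, the measured TCP pose, the force, the opening and the grip force at its end, in the units of the state.
- r.state(): the state, without advancing time (a new reading comes with each control period).
- r.capture(name): name is "scene" or "top"; returns a dict with "img" (384x512x3 uint8, red, green, blue), "vfov" (degrees; the focal length in pixels is half the picture's height over the tangent of half this angle, whatever the lens; pixels are square), "cx", "cy" (the principal point, pixels), "D" ([k1, k2, p1, p2, k3] as OpenCV has them; the pictures are not rectified), "world_from_camera" (4x4, takes a point from camera to world coordinates). Camera axes: x right, y down, z forward; pixel columns grow to the right and rows downward; lengths in m; the calibration is good to about 2 mm. A picture is of the moment at which its call begins. There is no depth.
- r.hand_in(): hands the job in; it is judged then, once.
Trained networks look in a picture, given as the dict that the camera call returned (one of the last four; its "shot" number tells which), for a name from the list of things; names that differ only in an ending like _2 or _b are one class to them, and where a whole thing is asked for, a point or a joint stands for the part that bears it (a point fixed in the world has none). Each returns a list of dicts, best first, with "p" (0 to 1); they miss things now and then, are a little off and sometimes report something else, mostly with a low value. They report only what shows in the picture. A call takes as long as a camera call.
- r.boxes_of(thing, picture): "point" ([x, y, z] in m, in world coordinates, good to about 4 mm: the middle of the surface that is visible of it).
- r.silhouettes(thing, picture): "mask" (384x512 bool, what is visible of it).
The state is a dict: "clock": time; "joint_pos": joint angles; "joint_velocities": joint speeds; "joint_torque": joint torques, N m; "eef_pos": TCP position; "ee_rot": TCP orientation; "wrist_force": force on the tool from outside, world axes, zero at the start; "torque": the same for the moment, N m; "gripper_width": finger opening in m; "grasp_force": force on a finger pad.
Only numpy, scipy, OpenCV 4.12 (cv2) and the standard library are available. Lean on these libraries where they do the work, as an engineer would, in place of code of your own. Each camera call takes 0.05 s, during which the arm holds its last target. There are 200 camera calls.

## Working session

There is one attempt and no reset: what is moved stays moved. The work goes in short steps, Python scripts to look and compute and a tool call to move; the robot and the scene stay as the last step left them, time stands still between calls to the robot, and variables do not carry over. Pictures are saved under pics/ and viewed, at most 10 in all, crops included, and the job is handed in when it is done.

Besides the shell and the picture viewer there is one more tool, called after ">>>" by a JSON object that holds its "op" and its "data", one argument or row to a line. apply_moves: Moves the arm, as the interface text tells. Its arguments: {"type":"object","properties":{"motion":{"type":"array"},"grip":{"type":"number"},"grip_force":{"type":"number"}},"required":["motion"]}

```bash
mkdir -p pics; cat > h.py <<'E'
import numpy as np, cv2
from station import r
def K(c):
    f=c["img"].shape[0]/2/np.tan(np.radians(c["vfov"])/2)
    return np.array([[f,0,c["cx"]],[0,f,c["cy"]],[0,0,1.]])
def save(c,n): cv2.imwrite("pics/"+n,c["img"][:,:,::-1])
def proj(c,P):
    W=np.linalg.inv(np.array(c["world_from_camera"]))
    rv=cv2.Rodrigues(W[:3,:3])[0]
    return cv2.projectPoints(np.array(P,float).reshape(-1,1,3),rv,W[:3,3],K(c),np.array(c["D"],float))[0][:,0]
def ray(c,uv):
    W=np.array(c["world_from_camera"])
    u=cv2.undistortPoints(np.array(uv,float).reshape(-1,1,2),K(c),np.array(c["D"],float))[:,0]
    d=np.c_[u,np.ones(len(u))]@W[:3,:3].T
    return W[:3,3],d
def atz(c,uv,z):
    o,d=ray(c,uv); return o+d*((z-o[2])/d[:,2])[:,None]
E
python3 - <<'E'
from h import *
np.set_printoptions(precision=4,suppress=True)
s=r.state(); print(s)
for n in ["scene","top"]:
    c=r.capture(n); save(c,n+"0.png"); print(n,c["vfov"],np.array(c["world_from_camera"]),c["D"])
    for t in ["model_mid","cradle","crown_top","lens","cam_head","spare_mid","jar_mid","bowl","spatula"]:
        print(t,[(np.round(b["point"],4),round(b["p"],2)) for b in r.boxes_of(t,c)[:3]])
E
```

```text
{'clock': 0.0, 'joint_pos': array([-1.3625,  0.4267,  0.0739,  1.6066, -0.0341,  1.1108, -0.0671]), 'joint_velocities': array([-0.0001, -0.0011,  0.0002, -0.0001,  0.0005,  0.0017, -0.0005]), 'joint_torque': array([  0.0006, -94.9849,   3.7613, -46.3503,   0.0193,   0.0106,
         0.    ]), 'eef_pos': array([0.2363, 0.6319, 0.2526]), 'ee_rot': array([-3.1403,  0.0001,  2.7837]), 'wrist_force': array([-0.7433,  0.0753,  0.3728]), 'torque': array([-0.023 , -0.002 ,  0.0194]), 'grasp_force': 0.0, 'gripper_width': 0.08522327353856363}
scene 51.83055414569411 [[ 0.2732  0.7326 -0.6235  1.1645]
 [ 0.9619 -0.2046  0.1811 -0.1562]
 [ 0.0051 -0.6492 -0.7606  0.9047]
 [ 0.      0.      0.      1.    ]] [0.0448 0.     0.     0.     0.    ]
model_mid [(array([0.4695, 0.2805, 0.0044]), 0.74), (array([0.4528, 0.2832, 0.0451]), 0.48)]
cradle [(array([0.4681, 0.2798, 0.0049]), 0.73)]
crown_top []
lens [(array([ 0.7259, -0.1571,  0.2613]), 0.73)]
cam_head [(array([ 0.7212, -0.1579,  0.2667]), 0.98)]
spare_mid [(array([0.4978, 0.0594, 0.0455]), 0.49)]
jar_mid []
bowl [(array([0.7083, 0.3584, 0.0303]), 0.77)]
spatula [(array([ 0.3667, -0.1396,  0.0031]), 0.74)]
top 52.55941663533407 [[ 0.0146 -0.9972  0.0732  0.48  ]
 [-0.9999 -0.0145  0.0017  0.0357]
 [-0.0006 -0.0732 -0.9973  1.1126]
 [ 0.      0.      0.      1.    ]] [-0.0797  0.      0.      0.      0.    ]
model_mid [(array([0.4503, 0.286 , 0.0503]), 0.43)]
cradle [(array([0.4496, 0.2788, 0.0037]), 0.89)]
crown_top []
lens [(array([ 0.6987, -0.1553,  0.2618]), 0.68)]
cam_head [(array([ 0.6999, -0.153 ,  0.2581]), 0.95)]
spare_mid [(array([0.4906, 0.0591, 0.0534]), 0.71), (array([ 0.6952, -0.1523,  0.2599]), 0.37)]
jar_mid [(array([0.6879, 0.092 , 0.0744]), 0.73)]
bowl [(array([0.7254, 0.3584, 0.0245]), 0.84), (array([0.4499, 0.2789, 0.0029]), 0.39)]
spatula [(array([ 0.3642, -0.1421,  0.0079]), 0.88)]
```

View pics/scene0.png

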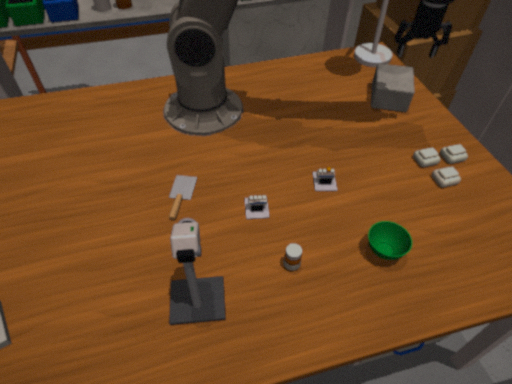

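View pics/top0.png

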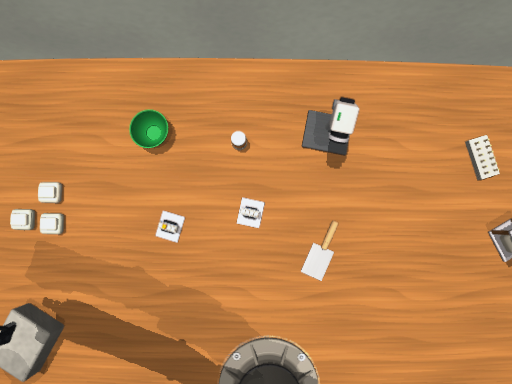

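Scene: crowned model at (324,178), camera head at (186,240); top: crowned model at (170,227), camera head at (343,118). Zoom in.

```bash
python3 - <<'E'
from h import *
C={n:r.capture(n) for n in ["scene","top"]}
import pickle; 
M={}
for n,c in C.items():
    for t in ["model_mid","cradle","lens","cam_head"]:
        for i,b in enumerate(r.silhouettes(t,c)[:3]):
            m=b["mask"]; ys,xs=np.where(m); 
            if len(xs)==0: continue
            M[n,t,i]=m
            print(n,t,i,round(b["p"],2),len(xs),(xs.mean().round(1),ys.mean().round(1)),cv2.minAreaRect(np.c_[xs,ys].astype(np.float32)))
pickle.dump((C,M),open("d.pkl","wb"))
def crop(n,x,y,w,h,s): return cv2.resize(C[n]["img"][y:y+h,x:x+w],None,fx=s,fy=s,interpolation=cv2.INTER_CUBIC)
a=np.hstack([crop("scene",304,160,40,30,10),crop("top",150,207,40,30,10)])
b=np.hstack([crop("scene",160,210,80,60,5)*1,crop("scene",160,270,80,60,5)])
b=np.hstack([crop("scene",150,212,100,120,3)[:360],crop("top",290,85,80,80,4.5)[:360]])
b=b[:, :800] if b.shape[1]>800 else b
cv2.imwrite("pics/c1.png",a[:,:,::-1]);cv2.imwrite("pics/c2.png",b[:,:,::-1]); print(a.shape,b.shape)
E
```

```text
scene model_mid 0 0.59 159 (np.float64(325.5), np.float64(173.3)) ((325.5, 173.0), (10.0, 17.0), 90.0)
scene cradle 0 0.6 290 (np.float64(324.0), np.float64(183.7)) ((324.5, 182.0), (16.0, 23.0), 90.0)
scene lens 0 0.83 835 (np.float64(184.9), np.float64(236.0)) ((184.2647247314453, 236.058837890625), (33.71245193481445, 32.01470184326172), 75.96376037597656)
scene cam_head 0 0.94 794 (np.float64(185.0), np.float64(235.8)) ((185.0, 238.0), (38.0, 28.0), 90.0)
top model_mid 0 0.48 160 (np.float64(168.0), np.float64(226.0)) ((167.89999389648438, 225.80001831054688), (19.28989028930664, 8.538147926330566), 18.43494987487793)
top cradle 0 0.15 946 (np.float64(319.7), np.float64(255.6)) ((322.6122131347656, 248.75050354003906), (23.253997802734375, 59.776451110839844), 24.227745056152344)
top lens 0 0.57 899 (np.float64(342.5), np.float64(121.3)) ((342.2353210449219, 122.058837890625), (24.253562927246094, 41.231056213378906), 14.03624439239502)
top cam_head 0 0.91 983 (np.float64(342.7), np.float64(121.8)) ((342.5246887207031, 122.19635009765625), (25.385608673095703, 43.127742767333984), 13.392498016357422)
(300, 800, 3) (360, 660, 3)
```

View pics/c1.png

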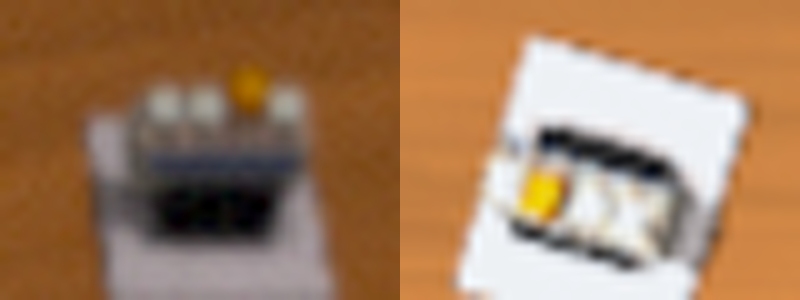

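View pics/c2.png

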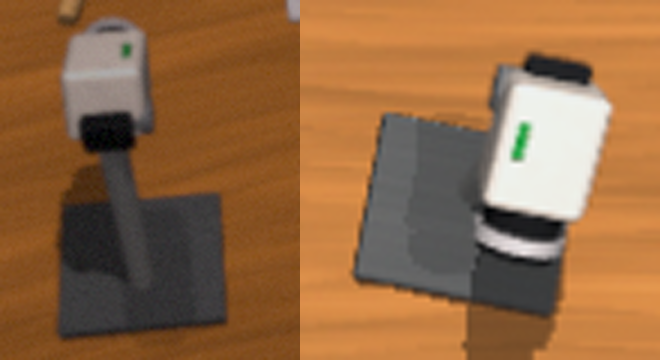

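Both crops show what I need: the crowned model has its crown towards +y and the blue band away from the robot, with the cradle plate in clear view. In the top crop (lower right) the white lens ring is at about (520,240), so the camera looks towards the robot. I'll make the coarse move first, then fit the poses from the saved pictures.

>>> {"op": "apply_moves", "data": {
  "motion": [
    {"translation": [27,-43,-6],"rot": [0,0,0]},
    {"translation": [58,-94,-15],"rot": [0,0,0]},
    {"translation": [89,-145,-25],"rot": [0,0,0]},
    {"translation": [120,-196,-35],"rot": [0,0,0]},
    {"translation": [151,-247,-42],"rot": [0,0,0]},
    {"translation": [182,-298,-48],"rot": [0,0,0]},
    {"translation": [210,-335,-50],"rot": [0,0,0]},
    {"translation": [218,-342,-50],"rot": [0,0,0]}
  ],
  "grip": 0,
  "grip_force": 30
}}

```text
clock: 2.5
eef_pos: [0.4561, 0.2873, 0.2034]
ee_rot: [-3.141, 0.001, 2.779]
wrist_force: [0.0, 0.8, 0.6]
gripper_width: -0.0001
grasp_force: 0.0
```

```bash
cat > fit.py <<'E'
from h import *
import pickle, sys
from scipy.optimize import minimize
from scipy.spatial.transform import Rotation as Ro
np.set_printoptions(precision=4,suppress=True)
C,_=pickle.load(open("d.pkl","rb")); S=4
def poly(lab,c,P,org,l):
    q=(proj(c,P)+0.5-org)*S-0.5
    cv2.fillConvexPoly(lab,cv2.convexHull(np.round(q*16).astype(np.int32)),l,shift=4)
def box(lab,c,R,o,lo,hi,l0):
    cam=np.array(c["world_from_camera"])[:3,3]
    for k in range(6):
        a,s=k//2,k%2
        b=[i for i in range(3) if i!=a]; P=np.zeros((4,3)); P[:,a]=(lo,hi)[s][a]
        P[:,b[0]]=[lo[b[0]],hi[b[0]],hi[b[0]],lo[b[0]]]; P[:,b[1]]=[lo[b[1]],lo[b[1]],hi[b[1]],hi[b[1]]]
        W=o+P@R.T; n=R[:,a]*(1 if s else -1)
        if n@(cam-W[0])>0: poly(lab,c,W,org_[0],l0+k)
org_=[None]
def cost(render,crops,p):
    J=0
    for n,(x,y,w,h) in crops.items():
        org_[0]=np.array([x,y]); lab=np.zeros((h*S,w*S),np.uint8); render(lab,C[n],p,n)
        I=cv2.resize(C[n]["img"][y:y+h,x:x+w],None,fx=S,fy=S,interpolation=cv2.INTER_CUBIC).astype(float).reshape(-1,3)
        L=lab.ravel(); cnt=np.bincount(L,minlength=256)+1e-9
        for k in range(3):
            m=np.bincount(L,I[:,k],256)/cnt; J+=((I[:,k]-m[L])**2).sum()/len(L)
    return J
def run(render,crops,p0,steps):
    best=None; p=np.array(p0,float)
    for it in range(3):
        sx=np.vstack([p]+[p+np.eye(len(p))[i]*steps[i]/(1+it)*(-1)**it for i in range(len(p))])
        o=minimize(lambda q:cost(render,crops,q),p,method="Nelder-Mead",options=dict(initial_simplex=sx,maxfev=500,xatol=1e-5,fatol=1e-3)); p=o.x
    return o
def viz(render,crops,p,fn):
    out=[]
    for n,(x,y,w,h) in crops.items():
        org_[0]=np.array([x,y]); lab=np.zeros((h*S,w*S),np.uint8); render(lab,C[n],p,n)
        I=cv2.resize(C[n]["img"][y:y+h,x:x+w],None,fx=S,fy=S,interpolation=cv2.INTER_CUBIC)
        e=(lab!=np.roll(lab,1,0))|(lab!=np.roll(lab,1,1)); I[e]=[255,0,255]; out.append(cv2.resize(I,(390,390*h//w)))
    H=max(o.shape[0] for o in out); return np.hstack([np.pad(o,((0,H-o.shape[0]),(0,0),(0,0))) for o in out])
def cradle(lab,c,p,n):
    x,y,yaw,ex=p; R=Ro.from_euler("z",yaw).as_matrix(); o=np.array([x,y,0]); mm=1e-3
    B=lambda lo,hi,l:box(lab,c,R,o,np.array(lo)*mm,np.array(hi)*mm,l)
    B([-37.5,-33,0],[37.5,33,5],1); B([-16,-17,5],[16,17,24],10)
    B([-16,-17,24],[-10.2,17,31],20); B([-10,-26,24],[10,26,42],30)
    B([10.2,-17,24],[16,17,31],40); B([-5.5,-25,42],[5.5,25,52],50); B([-6,0.6,44.5+ex/mm],[6,11.4,54+ex/mm],60)
def cyl(lab,c,R,o,x0,x1,rad,l,caps):
    t=np.linspace(0,2*np.pi,40); ci=lambda x,rr:o+np.c_[np.full(40,x),rr*np.cos(t),rr*np.sin(t)]@R.T
    poly(lab,c,np.vstack([ci(x0,rad),ci(x1,rad)]),org_[0],l)
    cam=np.array(c["world_from_camera"])[:3,3]
    if caps and -R[:,0]@(cam-ci(x0,0)[0])>0: poly(lab,c,ci(x0,rad),org_[0],l+1)
def camr(lab,c,p,n):
    x,y,z,yaw,t,L,bl,bw=p; R=Ro.from_euler("ZY",[yaw,-t]).as_matrix(); o=np.array([x,y,z])
    ht=np.array([.0325,.026,.025])
    cyl(lab,c,R,o,-.0325-L,-.0325-L+.006,.0235,1,True)
    cyl(lab,c,R,o,-.0325-L+.006,-.03,.021,4,False)
    box(lab,c,R,o,-ht,ht,10)
    box(lab,c,R,o,np.array([.0325,-bw,-bw]),np.array([.0325+bl,bw,bw]),20)
if __name__=="__main__":
    cc={"scene":(306,160,36,34),"top":(152,207,36,36)}
    f=np.array
    o=run(cradle,cc,[.452,.283,-.32,.004],[.004,.004,.08,.002]); print("cradle",o.x,o.fun)
    kc={"scene":(166,212,38,54),"top":(318,90,48,60)}
    os=[run(camr,kc,[.715,-.153,.24,-.25,t,.02,.015,.016],[.01,.01,.015,.08,.1,.008,.005,.003]) for t in (.35,.5)]
    for q in os: print("cam",q.x,q.fun)
    q=min(os,key=lambda q:q.fun); pickle.dump((o.x,q.x),open("fit.pkl","wb"))
    x=q.x; R=Ro.from_euler("ZY",[x[3],-x[4]]).as_matrix(); lens=x[:3]-R[:,0]*(.0325+x[5]); print("lens",lens,"focus",lens-.11*R[:,0])
    a,b=viz(cradle,cc,o.x,0),viz(camr,kc,q.x,0); H=min(a.shape[1],b.shape[1])
    v=np.vstack([a[:,:H],b[:,:H]]); v=cv2.resize(v,None,fx=min(1,600/v.shape[0]),fy=min(1,600/v.shape[0]),interpolation=cv2.INTER_AREA); cv2.imwrite("pics/fit.png",v[:,:,::-1])
E
time timeout 500 python3 fit.py; python3 -c "
from station import r; print(r.state())"
```

```text
cradle [ 0.4466  0.2863 -0.256   0.0039] 2153.6805204758653
cam [ 0.711  -0.158   0.2336 -0.1698  0.3522  0.0203  0.0116  0.0161] 5063.119707990955
cam [ 0.7118 -0.1578  0.2363 -0.1606  0.4361  0.0212  0.0189  0.0155] 5250.214100503306
lens [ 0.6621 -0.1496  0.2153] focus [ 0.5604 -0.1322  0.1774]
{'clock': 2.5, 'joint_pos': array([-0.86794104,  0.26089009,  0.21898594,  1.97229588, -0.06992039,
        0.91549625,  0.59507258]), 'joint_velocities': array([ 0.08569247,  0.04477802, -0.00078723, -0.0621198 , -0.02987638,
        0.01543724,  0.1393623 ]), 'joint_torque': array([  1.52674187, -70.1666522 ,   6.08097777, -39.87460971,
         0.32719399,  -0.07969196,   0.53916369]), 'eef_pos': array([0.45608969, 0.28733509, 0.20344501]), 'ee_rot': array([-3.14130064e+00,  5.76186192e-04,  2.77936115e+00]), 'wrist_force': array([0.00367772, 0.75674496, 0.6434769 ]), 'torque': array([-0.01979108, -0.01223496,  0.02999903]), 'grasp_force': 0.0, 'gripper_width': -0.00013202975916099555}
real	0m7.779s
user	0m7.618s
sys	0m0.612s
```

View pics/fit.png

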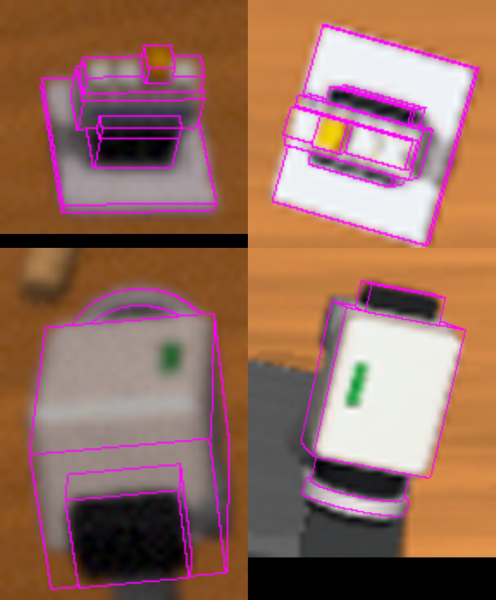

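Fit overlays: the cradle outlines match well (plate edges lie on the picture in both crops). The camera fit is a bit off in the scene view, at the top/back edge around (125,410). I'll refine that while lowering over the crown.

>>> {"op": "apply_moves", "data": {
  "motion": [
    {"translation": [-3,1,-30],"rot": [0,0,0.05]},
    {"translation": [-6,2,-65],"rot": [0,0,0.1]},
    {"translation": [-6,2,-95],"rot": [0,0,0.102]},
    {"translation": [-6,2,-110],"rot": [0,0,0.102]},
    {"translation": [-6,2,-115],"rot": [0,0,0.102]},
    {"translation": [-6,2,-115],"rot": [0,0,0.102]}
  ]
}}

```text
clock: 3.25
eef_pos: [0.4486, 0.2926, 0.0888]
ee_rot: [3.141, 0.0, 2.886]
wrist_force: [-0.8, 0.2, -0.2]
gripper_width: 0.0002
grasp_force: 0.0
```

```bash
cat > fit2.py <<'E'
from fit import *
def camr2(lab,c,p,n):
    x,y,z,yaw,t,L,bl,bw,bz,bh,sx,sw=p; R=Ro.from_euler("ZY",[yaw,-t]).as_matrix(); o=np.array([x,y,z])
    ht=np.array([.0325,.026,.025])
    cyl(lab,c,R,o,-.0325-L,-.0325-L+.006,.0235,1,True)
    cyl(lab,c,R,o,-.0325-L+.006,-.03,.021,4,False)
    box(lab,c,R,o,np.array([sx,.026,-.03]),np.array([.0325,.026+abs(sw),.0]),30)
    box(lab,c,R,o,-ht,ht,10)
    box(lab,c,R,o,np.array([.0325,-bw,bz-bh]),np.array([.0325+bl,bw,bz+bh]),20)
kc={"scene":(166,212,38,50),"top":(324,90,42,60)}
os=[run(camr2,kc,[.711,-.158,.23,-.2,t,.02,.012,.016,-.008,.013,.0,.006],[.01,.01,.015,.08,.1,.008,.005,.003,.005,.004,.02,.003]) for t in (.3,.4,.5,.6)]
for o in os: 
    x=o.x; R=Ro.from_euler("ZY",[x[3],-x[4]]).as_matrix(); l=x[:3]-R[:,0]*(.0325+x[5]); print(x,o.fun,"lens",l,"focus",l-.11*R[:,0])
q=min(os,key=lambda q:q.fun); pickle.dump(q.x,open("cam.pkl","wb"))
v=viz(camr2,kc,q.x,0); cv2.imwrite("pics/fit2.png",v[:,:,::-1])
E
timeout 500 python3 fit2.py; python3 -c "
from station import r; s=r.state(); print(s['eef_pos'],s['ee_rot'],s['wrist_force'])"
```

```text
[ 0.7106 -0.1584  0.2319 -0.1768  0.3166  0.0202  0.012   0.0159 -0.0047
  0.0131 -0.0103  0.006 ] 4806.102514020412 lens [ 0.6613 -0.1496  0.2155] focus [ 0.5584 -0.1312  0.1812]
[ 0.7115 -0.1578  0.2364 -0.17    0.4162  0.0207  0.0095  0.0166 -0.0085
  0.0112  0.0124  0.0058] 4676.645993113191 lens [ 0.6635 -0.1495  0.2149] focus [ 0.5643 -0.1325  0.1704]
[ 0.7117 -0.1578  0.2366 -0.1695  0.4286  0.0211  0.0085  0.0167 -0.0105
  0.013   0.0084  0.007 ] 4678.108387777134 lens [ 0.6636 -0.1496  0.2143] focus [ 0.565  -0.1327  0.1686]
[ 0.7117 -0.1576  0.238  -0.1661  0.4535  0.0212  0.0098  0.0164 -0.0077
  0.0144  0.0108  0.0065] 4748.191653543855 lens [ 0.6642 -0.1497  0.2145] focus [ 0.5666 -0.1333  0.1663]
[0.44862781 0.29258339 0.08881168] [3.14112853e+00 2.56926865e-04 2.88578026e+00] [-0.75882997  0.21871634 -0.18868286]
```

View pics/fit2.png

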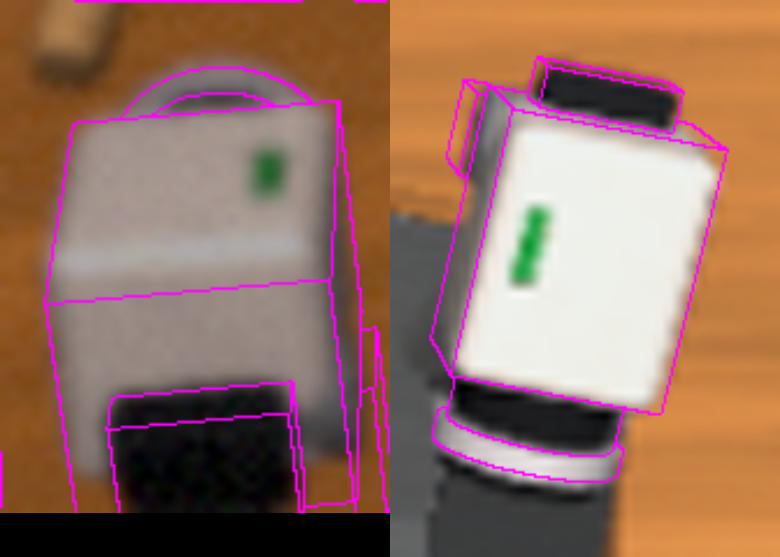

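The overlay shows a bright bevel stripe at scene-crop y≈255, which the plain box puts at 290. The head's edges are chamfered, so I'll refit with a chamfer and a robust cost. Meanwhile I start pressing.

>>> {"op": "apply_moves", "data": {
  "motion": [
    {"translation": [0,0,-4],"rot": [0,0,0]},
    {"translation": [0,0,-7],"rot": [0,0,0]},
    {"translation": [0,0,-9],"rot": [0,0,0]},
    {"translation": [0,0,-9],"rot": [0,0,0]}
  ]
}}

```text
clock: 3.75
eef_pos: [0.4485, 0.2923, 0.0794]
ee_rot: [3.141, 0.0, 2.886]
wrist_force: [0.5, 0.9, 1.0]
gripper_width: 0.0003
grasp_force: 0.7
```

```bash
cat > fit3.py <<'E'
from fit import *
import fit
def rcost(render,crops,p):
    J=0
    for n,(x,y,w,h) in crops.items():
        org_[0]=np.array([x,y]); lab=np.zeros((h*S,w*S),np.uint8); render(lab,C[n],p,n)
        I=cv2.resize(C[n]["img"][y:y+h,x:x+w],None,fx=S,fy=S,interpolation=cv2.INTER_CUBIC).astype(float).reshape(-1,3)
        L=lab.ravel(); cnt=np.bincount(L,minlength=256)+1e-9
        M=np.stack([np.bincount(L,I[:,k],256)/cnt for k in range(3)],1)
        for l in np.unique(L): M[l]=np.median(I[L==l],0)
        e=((I-M[L])**2).sum(1); J+=(e/(1+e/1500)).mean()*(2 if n=="scene" else 1)
    return J
fit.cost=rcost
def head(lab,c,R,o,ht,b):
    V=np.array([[i,j,k] for i in(-1,1) for j in(-1,1) for k in(-1,1)],float)
    P=np.vstack([V*(ht-b*(1-np.eye(3)[a])) for a in range(3)]); poly(lab,c,o+P@R.T,org_[0],40)
    cam=np.array(c["world_from_camera"])[:3,3]
    for k in range(6):
        a=k//2; s=1 if k%2 else -1
        F=V[V[:,a]==s]*(ht-b*(1-np.eye(3)[a])); W=o+F@R.T
        if s*R[:,a]@(cam-W[0])>0: poly(lab,c,W,org_[0],10+k)
T=[.4]
def camr3(lab,c,p,n):
    x,y,z,yaw,L,bl,bw,bz,bh,b=p; t=T[0]; R=Ro.from_euler("ZY",[yaw,-t]).as_matrix(); o=np.array([x,y,z])
    cyl(lab,c,R,o,-.0325-L,-.0325-L+.006,.0235,1,True)
    cyl(lab,c,R,o,-.0325-L+.006,-.03,.021,4,False)
    head(lab,c,R,o,np.array([.0325,.026,.025]),np.clip(b,.001,.008))
    box(lab,c,R,o,np.array([.0325,-bw,bz-bh]),np.array([.0325+bl,bw,bz+bh]),20)
kc={"scene":(166,212,38,48),"top":(326,90,40,60)}
res=[]
for t in (.3,.36,.42,.48,.54,.6):
    T[0]=t; o=run(camr3,kc,[.711,-.158,.235,-.2,.02,.012,.016,-.008,.013,.004],[.01,.01,.015,.08,.008,.005,.003,.005,.004,.002])
    x=o.x; R=Ro.from_euler("ZY",[x[3],-t]).as_matrix(); l=x[:3]-R[:,0]*(.0325+x[4]); print(t,o.fun,x,"lens",l,"focus",l-.11*R[:,0]); res.append((o.fun,t,x))
f,T[0],x=min(res,key=lambda q:q[0])
v=viz(camr3,kc,x,0); cv2.imwrite("pics/fit3.png",v[:,:,::-1])
E
timeout 550 python3 fit3.py; python3 -c "
from station import r; s=r.state(); print(s['eef_pos'],s['ee_rot'],s['wrist_force'])"
```

```text
0.3 989.2588726371685 [ 0.7084 -0.1578  0.2364 -0.1814  0.0204  0.0124  0.0168 -0.0097  0.013
  0.0047] lens [ 0.6587 -0.1487  0.2208] focus [ 0.5553 -0.1297  0.1883]
0.36 961.4647486429244 [ 0.7098 -0.1579  0.2351 -0.1754  0.0195  0.0123  0.0166 -0.0112  0.0147
  0.0031] lens [ 0.6619 -0.1494  0.2168] focus [ 0.5605 -0.1314  0.1781]
0.42 958.7078298639058 [ 0.7105 -0.1578  0.2371 -0.1731  0.021   0.0102  0.0166 -0.0055  0.0135
  0.0029] lens [ 0.6623 -0.1494  0.2153] focus [ 0.5634 -0.1321  0.1705]
0.48 963.2694594334607 [ 0.7111 -0.1576  0.2402 -0.1687  0.0218  0.0093  0.0165 -0.0108  0.0144
  0.0029] lens [ 0.6636 -0.1495  0.2151] focus [ 0.5674 -0.1331  0.1643]
0.54 985.4235197193561 [ 0.7114 -0.1574  0.2421 -0.1681  0.0232  0.0093  0.017  -0.0133  0.0134
  0.0031] lens [ 0.6642 -0.1494  0.2134] focus [ 0.5712 -0.1336  0.1569]
0.6 1036.6907070579284 [ 0.7115 -0.1572  0.2439 -0.1704  0.026   0.0069  0.0168 -0.0162  0.0106
  0.0029] lens [ 0.6639 -0.149   0.2109] focus [ 0.5745 -0.1336  0.1488]
[0.44851371 0.2923193  0.07935916] [3.14138511e+00 1.35979820e-04 2.88572600e+00] [0.51955616 0.94283061 0.98435299]
```

View pics/fit3.png

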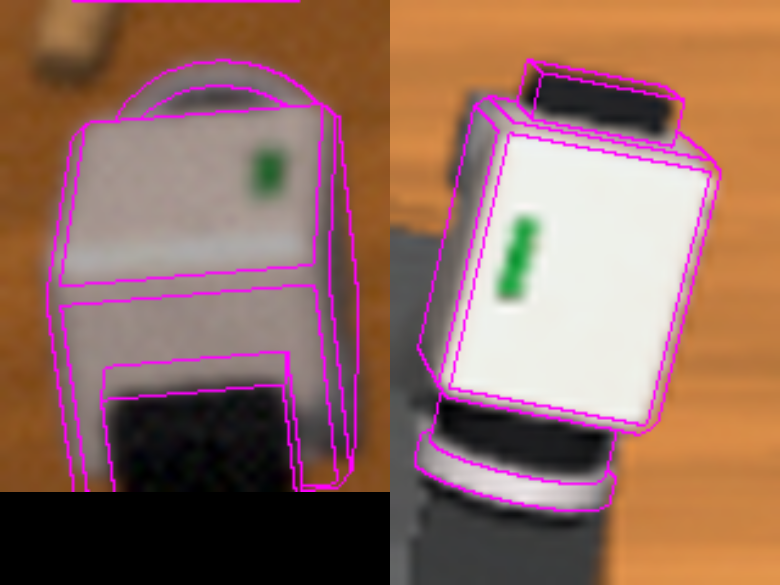

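Top overlay fits well. In the scene crop the flat top spans (85,125), (318,107), (305,235) and (62,250), so the tilt is a bit under-fitted. I'll triangulate those four corners against the top view. No contact at TCP z 0.0794; I keep pressing.

>>> {"op": "apply_moves", "data": {
  "motion": [
    {"translation": [0,0,-1],"rot": [0,0,0]},
    {"translation": [0,0,-2],"rot": [0,0,0]},
    {"translation": [0,0,-2],"rot": [0,0,0]}
  ]
}}

```text
clock: 4.12
eef_pos: [0.4485, 0.2923, 0.0773]
ee_rot: [3.141, 0.0, 2.886]
wrist_force: [1.4, 2.4, 1.9]
gripper_width: 0.0001
grasp_force: 1.3
```

```bash
python3 - <<'E'
from h import *
import pickle
np.set_printoptions(precision=4,suppress=True)
C,_=pickle.load(open("d.pkl","rb"))
sc=np.array([[85,125],[318,107],[305,235],[62,250]])/10.263+[165.5,211.5]
tp=np.array([[645,425],[448,388],[508,133],[712,172]])/9.75+[325.5,89.5]
o1,d1=ray(C["scene"],sc); o2,d2=ray(C["top"],tp); P=[]
for a,b in zip(d1,d2):
    s=np.linalg.lstsq(np.c_[a,-b],o2-o1,rcond=None)[0]; p,q=o1+s[0]*a,o2+s[1]*b; P.append((p+q)/2); print(P[-1],"gap",np.round((p-q)*1e3,1))
P=np.array(P); x=(P[2]+P[3]-P[0]-P[1])/2; print("x",x,np.linalg.norm(x),"tilt",np.arctan2(x[2],np.hypot(*x[:2])),"yaw",np.arctan2(x[1],x[0]),"w",np.linalg.norm(P[0]-P[1]),np.linalg.norm(P[2]-P[3]),"mid",P.mean(0))
for i,j in((0,3),(1,2)): v=P[j]-P[i]; print(v,np.arctan2(v[2],np.hypot(*v[:2])))
from station import r; s=r.state(); print(s['eef_pos'],s['wrist_force'])
E
```

```text
[ 0.6744 -0.2124  0.2812] gap [ 25.6  77.3 -21.4]
[ 0.6831 -0.1689  0.2808] gap [ 26.8  77.4 -16.7]
[ 0.7324 -0.1761  0.3095] gap [ 25.5  74.4 -15.6]
[ 0.7234 -0.2188  0.311 ] gap [ 24.9  75.7 -20.7]
x [ 0.0492 -0.0068  0.0292] 0.057590144060522735 tilt 0.5323453328468657 yaw -0.1375243181232303 w 0.04430260588635794 0.04361905260765344 mid [ 0.7033 -0.194   0.2956]
[ 0.049  -0.0064  0.0297] 0.5419465885628647
[ 0.0493 -0.0072  0.0287] 0.522698358645028
[0.4485 0.2923 0.0773] [1.4122 2.3906 1.885 ]
```

>>> {"op": "apply_moves", "data": {
  "motion": [
    {"translation": [0,0,-1],"rot": [0,0,0]},
    {"translation": [0,0,-2],"rot": [0,0,0]},
    {"translation": [0,0,-2],"rot": [0,0,0]}
  ]
}}

```text
clock: 4.5
eef_pos: [0.4486, 0.2924, 0.0759]
ee_rot: [3.141, 0.0, 2.886]
wrist_force: [-2.5, -0.6, 16.7]
gripper_width: -0.0002
grasp_force: 8.1
```

```bash
python3 - <<'E'
from h import *
import pickle
np.set_printoptions(precision=4,suppress=True)
C,_=pickle.load(open("d.pkl","rb"))
sc=np.array([[85,125],[318,107],[305,235],[62,250]])/10.263+[165.5,211.5]
tp=(np.array([[645,425],[448,388],[508,133],[712,172]])-[390,0])/9.75+[325.5,89.5]
o1,d1=ray(C["scene"],sc); o2,d2=ray(C["top"],tp); P=[]
for a,b in zip(d1,d2):
    s=np.linalg.lstsq(np.c_[a,-b],o2-o1,rcond=None)[0]; p,q=o1+s[0]*a,o2+s[1]*b; P.append((p+q)/2); print(P[-1],"gap",np.round((p-q)*1e3,1))
P=np.array(P); x=(P[2]+P[3]-P[0]-P[1])/2; print("x",x,np.linalg.norm(x),"tilt",np.arctan2(x[2],np.hypot(*x[:2])),"yaw",np.arctan2(x[1],x[0]),"w",np.linalg.norm(P[0]-P[1]),np.linalg.norm(P[2]-P[3]),"mid",P.mean(0))
from station import r; s=r.state(); print(s['eef_pos'],s['wrist_force'])
E
```

```text
[ 0.6696 -0.1744  0.2472] gap [ 0.  0. -0.]
[ 0.6775 -0.1288  0.2466] gap [-0.2 -0.8  0.1]
[ 0.7291 -0.1373  0.2782] gap [-0.4 -1.9  0.3]
[ 0.7209 -0.182   0.2797] gap [ 0.1  0.6 -0.1]
x [ 0.0515 -0.0081  0.0321] 0.0611741112668363 tilt 0.5516602321239766 yaw -0.15592653110296162 w 0.046265748915933026 0.04551870840610714 mid [ 0.6993 -0.1556  0.2629]
[0.4486 0.2924 0.0759] [-2.4553 -0.6264 16.6889]
```

Crown bottomed out: tip at 53.9 mm with 16.7 N, and home is 54 mm. I'll confirm with a bit more push, and refit the camera tilt on the clean image areas only.

>>> {"op": "apply_moves", "data": {
  "motion": [
    {"translation": [0,0,-1],"rot": [0,0,0]},
    {"translation": [0,0,-1],"rot": [0,0,0]},
    {"translation": [0,0,-1],"rot": [0,0,0]},
    {"translation": [0,0,-1],"rot": [0,0,0]}
  ]
}}

```text
clock: 5.0
eef_pos: [0.4489, 0.2925, 0.0757]
ee_rot: [3.14, 0.001, 2.885]
wrist_force: [-4.8, -4.0, 32.1]
gripper_width: 0.0002
grasp_force: 16.3
```

```bash
sed -e 's/"scene":(166,212,38,48)/"scene":(166,214,32,33)/' -e 's/^    box(lab.*$/    if n=="top": box(lab,c,R,o,np.array([.0325,-bw,bz-bh]),np.array([.0325+bl,bw,bz+bh]),20)/' -e 's/for t in (.*):/for t in (.36,.42,.46,.5,.54,.58):/' -e 's/fit3.png/fit4.png/' fit3.py > fit4.py; timeout 550 python3 fit4.py; python3 -c "
from station import r; s=r.state(); print(s['eef_pos'],s['ee_rot'],s['wrist_force'])"
```

```text
0.36 889.5722265745696 [ 0.7095 -0.1583  0.2356 -0.2003  0.0191  0.011   0.0151 -0.0079  0.0155
  0.0041] lens [ 0.6622 -0.1487  0.2174] focus [ 0.5613 -0.1283  0.1787]
0.42 884.5208520941536 [ 0.7107 -0.1579  0.2373 -0.1861  0.0212  0.01    0.0156 -0.006   0.0138
  0.0035] lens [ 0.6625 -0.1489  0.2154] focus [ 0.5638 -0.1303  0.1706]
0.46 907.7650197207047 [ 0.7113 -0.1571  0.2389 -0.1647  0.0218  0.0093  0.0163 -0.0068  0.0112
  0.0029] lens [ 0.6633 -0.1491  0.2148] focus [ 0.566  -0.1329  0.166 ]
0.5 924.0320410233521 [ 0.7114 -0.1565  0.2406 -0.1616  0.0232  0.009   0.0172 -0.0051  0.0093
  0.0028] lens [ 0.6632 -0.1486  0.2139] focus [ 0.5679 -0.1331  0.1612]
0.54 893.4450113431539 [ 0.7117 -0.1568  0.2396 -0.1473  0.0438  0.009   0.0128 -0.0107  0.0131
  0.0021] lens [ 0.647  -0.1472  0.2004] focus [ 0.5537 -0.1333  0.1439]
0.58 912.3449735044065 [ 0.7118 -0.1567  0.2399 -0.1297  0.0455  0.0077  0.0154 -0.0097  0.0074
  0.0024] lens [ 0.6471 -0.1483  0.1972] focus [ 0.5559 -0.1364  0.1369]
[0.44893643 0.29247859 0.07566074] [3.14036885e+00 5.90515072e-04 2.88545864e+00] [-4.75974744 -3.97182468 32.09882544]
```

View pics/fit4.png

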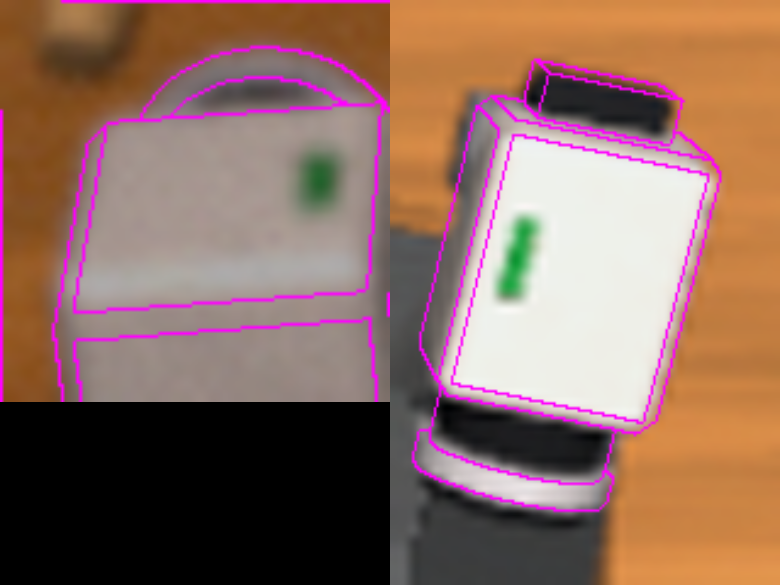

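```bash
python3 - <<'E'
from h import *
import pickle
C,_=pickle.load(open("d.pkl","rb"))
I=C["scene"]["img"]
for x in (176,182,188,194): print(x,[int(v) for v in I[214:262,x].mean(1)])
T=C["top"]["img"]
for x in (336,340,344,348): print(x,[int(v) for v in T[90:146,x].mean(1)])
E
```

```text
176 [73, 63, 61, 60, 62, 72, 72, 80, 96, 116, 143, 149, 150, 149, 154, 148, 151, 153, 152, 152, 153, 159, 164, 167, 159, 146, 144, 140, 140, 140, 141, 140, 139, 137, 135, 131, 115, 99, 75, 68, 68, 70, 75, 74, 68, 67, 72, 76]
182 [77, 82, 79, 86, 90, 109, 113, 103, 100, 128, 146, 152, 152, 151, 154, 153, 153, 154, 154, 154, 159, 163, 169, 164, 155, 140, 140, 135, 140, 138, 137, 137, 142, 138, 130, 103, 54, 20, 14, 20, 18, 15, 10, 0, 4, 5, 0, 12]
188 [81, 79, 84, 95, 116, 121, 101, 69, 99, 141, 150, 152, 149, 151, 153, 154, 153, 153, 157, 152, 161, 168, 170, 160, 150, 143, 140, 140, 142, 137, 138, 135, 137, 135, 117, 67, 29, 10, 22, 17, 24, 13, 11, 14, 8, 0, 4, 16]
194 [80, 82, 86, 82, 83, 93, 105, 124, 143, 154, 154, 154, 143, 131, 136, 140, 144, 146, 152, 157, 160, 167, 165, 153, 145, 139, 139, 139, 141, 139, 141, 142, 138, 139, 134, 124, 108, 85, 60, 48, 40, 44, 47, 35, 23, 27, 33, 51]
336 [139, 143, 139, 136, 132, 127, 126, 126, 128, 117, 121, 139, 142, 133, 129, 145, 160, 174, 185, 207, 219, 225, 227, 231, 233, 234, 235, 230, 224, 220, 223, 238, 238, 238, 238, 238, 237, 236, 236, 
[... 189 characters left out ...]
, 117, 145, 147, 179, 192, 223, 223, 235, 236, 236, 236, 236, 236, 237, 237, 237, 237, 236, 204, 115, 39, 30, 30, 31, 43, 122, 221, 220, 207, 62, 34, 57, 59]
344 [139, 144, 141, 136, 130, 126, 122, 82, 36, 37, 37, 37, 134, 172, 209, 235, 238, 238, 238, 238, 238, 238, 238, 238, 238, 238, 237, 237, 238, 238, 237, 237, 237, 237, 237, 237, 236, 236, 236, 235, 235, 235, 187, 74, 28, 28, 27, 26, 68, 186, 193, 185, 126, 25, 54, 60]
348 [139, 145, 143, 135, 131, 128, 128, 110, 69, 37, 36, 37, 41, 149, 177, 219, 236, 238, 237, 237, 237, 237, 238, 237, 237, 237, 237, 237, 237, 237, 237, 236, 236, 236, 235, 235, 236, 236, 235, 235, 235, 235, 232, 174, 67, 76, 71, 90, 138, 123, 101, 102, 94, 93, 98, 98]
```

>>> {"op": "apply_moves", "data": {
  "motion": [
    {"translation": [0,0,10],"rot": [0,0,0]},
    {"translation": [0,0,45],"rot": [0,0,0]},
    {"translation": [0,0,80],"rot": [0,0,0]},
    {"translation": [-1,-4,85],"rot": [0,0,0]},
    {"translation": [-1,-6,85],"rot": [0,0,0]},
    {"translation": [-1,-6,85],"rot": [0,0,0]}
  ],
  "grip": 85
}}

```text
clock: 5.75
eef_pos: [0.4469, 0.2856, 0.1583]
ee_rot: [-3.14, -0.001, 2.885]
wrist_force: [-0.1, 0.3, -0.4]
gripper_width: 0.0849
grasp_force: 0.0
```

Press confirmed (32 N, no further travel). The stripe (168, between 152 and 140) is the rounded back-top edge, so I solve the camera pose by least squares on those line features.

```bash
cat > ls.py <<'E'
from h import *
import pickle
from scipy.optimize import least_squares
from scipy.spatial.transform import Rotation as Ro
np.set_printoptions(precision=4,suppress=True)
C,_=pickle.load(open("d.pkl","rb")); th=np.linspace(0,2*np.pi,240)
def at(P,u):  # v on line P0-P1 at column u
    return P[0,1]+(P[1,1]-P[0,1])*(u-P[0,0])/(P[1,0]-P[0,0])
def model(p):
    x,y,z,yaw,t,L,b,rr,du,dv=p; R=Ro.from_euler("ZY",[yaw,-t]).as_matrix(); o=np.array([x,y,z]); W=lambda Q:o+np.atleast_2d(Q)@R.T
    return R,o,W,b
def res(p,full=False):
    R,o,W,b=model(p); L,rr,du,dv=p[5],p[7],p[8],p[9]; X,Y,Z=.0325,.026,.025
    s=lambda Q:proj(C["scene"],W(Q))+[du,dv]; q=lambda Q:proj(C["top"],W(Q))
    e=[]
    fe=s([[-X+b,-Y,Z],[-X+b,Y,Z]]); e+=[(at(fe,176)-223.0)/.4,(at(fe,182)-222.8)/.4,(at(fe,188)-222.2)/.5]
    be=s([[X-b/2,-Y,Z-b/2],[X-b/2,Y,Z-b/2]]); e+=[(at(be,176)-236.8)/.4,(at(be,182)-236.0)/.4,(at(be,188)-235.5)/.4]
    lc=s([[X,-Y+b/2,-Z+b/2]])[0]; e+=[(lc[1]-257.8)/1.2,(lc[0]-173.3)/.7]
    le=s([[-X+b,-Y+b/2,Z-b/2],[X-b,-Y+b/2,Z-b/2]]); e+=[(le[:,0].mean()-(62/10.26+165.5+171.5+1.0)/2)/1.0*0]
    w=q([[-X+b,-Y+b,Z],[-X+b,Y-b,Z],[X-b,Y-b,Z],[X-b,-Y+b,Z]]); m=(np.array([[645,425],[448,388],[508,133],[712,172]])-[390,0])/9.75+[325.5,89.5]
    e+=list(((w-m)/.45).ravel())
    ring=lambda d:np.c_[np.full(240,-X-L+d),rr*np.cos(th),rr*np.sin(th)]
    r1=np.vstack([s(ring(0)),s(ring(.006))]); f=lambda A,u,k:k(A[abs(A[:,0]-u)<.5,1])
    e+=[(f(r1,188,np.min)-217.3)/.6,(f(r1,182,np.min)-218.3)/.6]
    r2=q(ring(0)); e+=[(f(r2,340,np.max)-141.6)/.5,(f(r2,336,np.max)-140.8)/.5,(r2[:,0].min()-(413-390)/9.75-325.5)/.5,(r2[:,0].max()-(613-390)/9.75-325.5)/.5]
    e+=[(b-.003)/.001,(rr-.023)/.001,du/.7,dv/.7]
    return np.array(e)
for t in (.42,.54):
    o=least_squares(res,[.711,-.157,.238,-.17,t,.021,.003,.0235,0,0],x_scale=[.01]*3+[.1,.1,.01,.001,.001,.5,.5],diff_step=1e-3)
    p=o.x; R=model(p)[0]; l=p[:3]-R[:,0]*(.0325+p[5]); sd=np.sqrt(np.diag(np.linalg.inv(o.jac.T@o.jac)))
    print(p,o.cost,"sd t,yaw",sd[4],sd[3]); print(o.fun); print("lens",l,"focus",l-.11*R[:,0])
E
python3 ls.py
```

```text
[ 0.7114 -0.1573  0.2424 -0.1614  0.5227  0.0229  0.0025  0.0241  0.0361
  0.0802] 3.3873625420172577 sd t,yaw 0.010468286698822134 0.011257411839884676
[ 0.0559 -0.8093 -0.5396 -0.3244  0.2613  0.097   1.6121  0.1317 -0.
  0.3286 -0.5057  0.046  -0.2279  0.1517  0.5712  0.0835  0.1309  0.4989
  0.3624  0.0559  0.0519 -0.1096 -0.7054 -0.4546  1.0568  0.0516  0.1146]
lens [ 0.6641 -0.1496  0.2147] focus [ 0.57   -0.1343  0.1598]
[ 0.7114 -0.1573  0.2424 -0.1614  0.5227  0.0229  0.0025  0.0241  0.0359
  0.0814] 3.3874688206371335 sd t,yaw 0.010468847082871638 0.011257166390601963
[ 0.0514 -0.8138 -0.5431 -0.324   0.2618  0.0976  1.6112  0.1322 -0.
  0.3283 -0.507   0.0478 -0.229   0.1529  0.5711  0.0822  0.1304  0.4916
  0.3553  0.0598  0.0557 -0.1121 -0.7038 -0.4533  1.059   0.0513  0.1163]
lens [ 0.6641 -0.1496  0.2148] focus [ 0.57   -0.1342  0.1598]
```

Consistent solution: tilt 0.523, yaw −0.161, lens height 0.215, focus (0.570, −0.134, 0.160). Now the grasp.

>>> {"op": "apply_moves", "data": {
  "motion": [
    {"translation": [0,0,-35],"rot": [0,0,0]},
    {"translation": [0,0,-70],"rot": [0,0,0]},
    {"translation": [0,0,-100],"rot": [0,0,0]},
    {"translation": [0,0,-115],"rot": [0,0,0]},
    {"translation": [0,0,-120],"rot": [0,0,0]},
    {"translation": [0,0,-120],"rot": [0,0,0]}
  ]
}}

```text
clock: 6.5
eef_pos: [0.4476, 0.2863, 0.0396]
ee_rot: [3.142, 0.0, 2.886]
wrist_force: [-0.6, 0.4, 0.5]
gripper_width: 0.0853
grasp_force: 0.0
```

>>> {"op": "apply_moves", "data": {
  "motion": [
    {"translation": [0,0,0],"rot": [0,0,0]},
    {"translation": [0,0,0],"rot": [0,0,0]},
    {"translation": [0,0,0],"rot": [0,0,0]},
    {"translation": [0,0,0],"rot": [0,0,0]},
    {"translation": [0,0,0],"rot": [0,0,0]},
    {"translation": [0,0,0],"rot": [0,0,0]}
  ],
  "grip": 40,
  "grip_force": 50
}}

```text
clock: 7.25
eef_pos: [0.4477, 0.2864, 0.0402]
ee_rot: [3.141, 0.0, 2.886]
wrist_force: [-2.4, -2.0, 10.7]
gripper_width: 0.0509
grasp_force: 50.7
```

>>> {"op": "apply_moves", "data": {
  "motion": [
    {"translation": [0,0,5],"rot": [0,0,0]},
    {"translation": [0,0,20],"rot": [0,0,0]},
    {"translation": [0,0,45],"rot": [0,0,0]},
    {"translation": [0,0,75],"rot": [0,0,0]},
    {"translation": [0,0,105],"rot": [0,0,0]},
    {"translation": [0,0,120],"rot": [0,0,0]},
    {"translation": [0,0,120],"rot": [0,0,0]}
  ]
}}

```text
clock: 8.12
eef_pos: [0.4477, 0.2865, 0.1603]
ee_rot: [3.14, 0.001, 2.886]
wrist_force: [-0.4, -0.3, -0.8]
gripper_width: 0.0507
grasp_force: 52.4
```

```bash
python3 - <<'E'
from h import *
from scipy.spatial.transform import Rotation as Ro
np.set_printoptions(precision=4,suppress=True)
s=r.state(); print(s); C={n:r.capture(n) for n in("scene","top")}
import pickle; pickle.dump(C,open("lift.pkl","wb")); out=[]
m=s["eef_pos"]
for n,c in C.items():
    u,v=proj(c,[m])[0].astype(int); print(n,u,v)
    im=c["img"][v-20:v+20,u-26:u+26]; out.append(cv2.resize(im,None,fx=7.5,fy=7.5,interpolation=cv2.INTER_CUBIC))
    for t in("model_mid","crown_top"): print(t,[(np.round(b["point"],4),round(b["p"],2)) for b in r.boxes_of(t,c)[:2]])
cv2.imwrite("pics/lift.png",np.hstack(out)[:,:,::-1])
# target
R=Ro.from_euler("ZY",[-.161,-.523])
print("dR from level model yaw -.256:",(R*Ro.from_euler("Z",-.256).inv()).as_rotvec(), "R",R.as_matrix())
E
```

```text
{'clock': 8.125, 'joint_pos': array([-0.8565,  0.3045,  0.1975,  2.0257, -0.0811,  0.8166,  0.7026]), 'joint_velocities': array([ 0.0033,  0.0335, -0.0063,  0.0224, -0.0039, -0.0215,  0.0038]), 'joint_torque': array([ -0.007 , -74.9136,   4.7054, -39.3439,   0.1555,   0.6367,
        -0.1189]), 'eef_pos': array([0.4477, 0.2865, 0.1603]), 'ee_rot': array([3.1399, 0.001 , 2.8858]), 'wrist_force': array([-0.421 , -0.3047, -0.8345]), 'torque': array([ 0.0149, -0.0084, -0.019 ]), 'grasp_force': 52.40336358547211, 'gripper_width': 0.050715698555983346}
scene 332 142
model_mid [(array([0.4569, 0.2879, 0.165 ]), 0.56)]
crown_top []
top 155 227
model_mid [(array([0.464 , 0.2735, 0.004 ]), 0.55)]
crown_top []
dR from level model yaw -.256: [-0.1083 -0.5119  0.0928] R [[ 0.8551  0.1603 -0.493 ]
 [-0.1389  0.9871  0.0801]
 [ 0.4995 -0.      0.8663]]
```

View pics/lift.png

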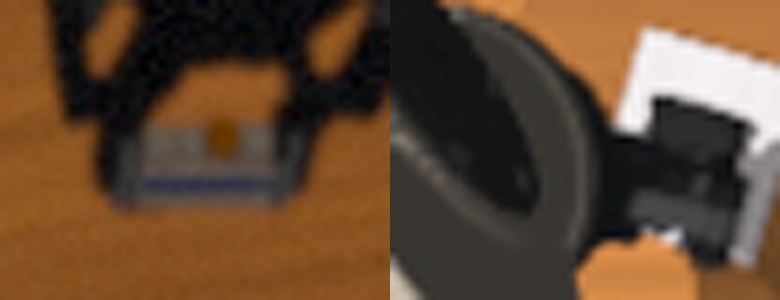

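The picture shows the model held level at scene crop (205,165), with blue band and crown visible and the crown just above its neighbours. Now carry it to the focus, tilting on the way.

>>> {"op": "apply_moves", "data": {
  "motion": [
    {"translation": [5,-25,10],"rot": [0,0,0]},
    {"translation": [12,-70,20],"rot": [-0.01,-0.05,0.01]},
    {"translation": [20,-120,25],"rot": [-0.022,-0.102,0.019]},
    {"translation": [28,-170,30],"rot": [-0.032,-0.154,0.028]},
    {"translation": [36,-220,30],"rot": [-0.043,-0.205,0.037]},
    {"translation": [42,-265,30],"rot": [-0.054,-0.256,0.046]},
    {"translation": [46,-290,30],"rot": [-0.065,-0.307,0.056]},
    {"translation": [48,-300,30],"rot": [-0.076,-0.358,0.065]}
  ]
}}

```text
clock: 9.43
eef_pos: [0.4952, -0.0156, 0.189]
ee_rot: [3.137, 0.367, 2.949]
wrist_force: [0.9, -0.2, -1.8]
gripper_width: 0.0507
grasp_force: 52.4
```

```bash
python3 - <<'E'
from station import r
s=r.state(); print(s['eef_pos'],s['ee_rot'],s['joint_pos'],s['gripper_width'])
E
```

```text
[ 0.49516337 -0.01556909  0.188967  ] [3.13682452 0.36688976 2.94871184] [-0.58185366  0.04484639  0.41736177  2.32769167  0.24794871  0.43831463
  1.00370177] 0.050730203162037975
```

>>> {"op": "apply_moves", "data": {
  "motion": [
    {"translation": [10,-30,0],"rot": [-0.016,-0.077,0.014]},
    {"translation": [20,-65,-2],"rot": [-0.032,-0.154,0.028]},
    {"translation": [32,-95,-8],"rot": [-0.032,-0.154,0.028]},
    {"translation": [46,-113,-14],"rot": [-0.032,-0.154,0.028]},
    {"translation": [60,-119,-20],"rot": [-0.032,-0.154,0.028]},
    {"translation": [70,-120,-25],"rot": [-0.032,-0.154,0.028]},
    {"translation": [75,-120,-27],"rot": [-0.032,-0.154,0.028]},
    {"translation": [75,-120,-27],"rot": [-0.032,-0.154,0.028]}
  ]
}}

```text
clock: 10.42
eef_pos: [0.57, -0.1347, 0.1613]
ee_rot: [3.141, 0.522, 2.979]
wrist_force: [-0.3, -0.6, -0.6]
gripper_width: 0.0511
grasp_force: 52.4
```

```bash
cat > chk.py <<'E'
from h import *
import pickle,sys
from scipy.spatial.transform import Rotation as Ro
np.set_printoptions(precision=4,suppress=True)
s=r.state(); print(s['clock'],s['eef_pos'],s['joint_pos'],s['joint_velocities'].round(3),s['gripper_width'],s['wrist_force'])
T=Ro.from_euler("xyz",s['ee_rot']).as_matrix()
Rm=np.c_[-T[:,0],T[:,1],-T[:,2]]   # model axes in world (ideal grasp)
Rt=Ro.from_euler("ZY",[-.161,-.523]).as_matrix()
print("rot err",Ro.from_matrix(Rt@Rm.T).as_rotvec())
mid=s['eef_pos']+Rm@[-.0011,0,-.0022]; print("mid",mid,"err mm",(np.array([.570,-.1343,.1598])-mid)*1e3)
C={n:r.capture(n) for n in("scene","top")}; pickle.dump((C,mid,Rm),open("fin.pkl","wb"))
out=[]
B=np.array([[i*10,j*26,k] for i in(-1,1) for j in(-1,1) for k in(-14,4)])*1e-3
for n,c in C.items():
    u,v=proj(c,[mid])[0].astype(int); x0,y0=u-26,v-22
    im=cv2.resize(c["img"][y0:v+22,x0:u+26],None,fx=7.5,fy=7.5,interpolation=cv2.INTER_CUBIC)
    pt=(proj(c,mid+B@Rm.T)+.5-[x0,y0])*7.5
    for q in pt: cv2.circle(im,tuple(int(a) for a in q),3,(255,0,255),1)
    out.append(im)
cv2.imwrite("pics/"+sys.argv[1],np.hstack(out)[:,:,::-1])
E
python3 chk.py fin1.png
```

```text
10.425 [ 0.57   -0.1347  0.1613] [ 0.2945  0.2248 -0.2072  2.2511  0.4642  0.1656  1.074 ] [ 0.132  0.042 -0.146 -0.024  0.323 -0.049 -0.326] 0.05110122873623505 [-0.3075 -0.5844 -0.5894]
rot err [-0.001  -0.0011  0.0013]
mid [ 0.5701 -0.1347  0.1589] err mm [-0.1299  0.4003  0.9289]
```

View pics/fin1.png

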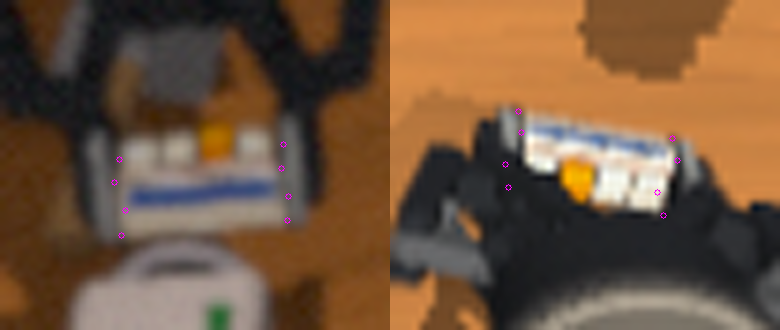

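The overlay points match the held model in both views: block corners at (120,235) and (288,221) in the scene crop. Blue band faces the lens, teeth up, error under 1 mm. Joint 6 is close to its lower limit, so let it settle, raise 1 mm and re-read.

>>> {"op": "apply_moves", "data": {
  "motion": [
    {"translation": [0,0,1],"rot": [0,0,0]},
    {"translation": [0,0,1],"rot": [0,0,0]},
    {"translation": [0,0,1],"rot": [0,0,0]},
    {"translation": [0,0,1],"rot": [0,0,0]},
    {"translation": [0,0,1],"rot": [0,0,0]},
    {"translation": [0,0,1],"rot": [0,0,0]}
  ]
}}

```text
clock: 11.28
eef_pos: [0.5704, -0.1338, 0.1633]
ee_rot: [3.141, 0.523, 2.981]
wrist_force: [-0.3, 0.1, -0.5]
gripper_width: 0.051
grasp_force: 52.4
```

```bash
python3 chk.py fin2.png; python3 - <<'E'
from h import *
import pickle
a=pickle.load(open("fin.pkl","rb"))[0]; b=pickle.load(open("d.pkl","rb"))[0]
# camera unmoved? compare head area in top view
for n,(x,y,w,h) in {"top":(324,90,42,24),"scene":(168,222,34,34)}.items():
    d=np.abs(a[n]["img"][y:y+h,x:x+w].astype(int)-b[n]["img"][y:y+h,x:x+w]); print(n,d.mean())
E
```

```text
11.275 [ 0.5704 -0.1338  0.1633] [ 0.2907  0.2212 -0.2051  2.2503  0.4552  0.1682  1.0826] [ 0.001  0.001 -0.    -0.001 -0.    -0.001  0.   ] 0.050955254908339936 [-0.3174  0.0501 -0.528 ]
rot err [-0.0001  0.     -0.0003]
mid [ 0.5705 -0.1338  0.1608] err mm [-0.5121 -0.5139 -1.0279]
top 4.097222222222222
scene 7.437716262975779
```

```bash
python3 -c "
from station import r; print(r.hand_in())"
```

```text
the job is handed in; nothing more can be done
None
```

The job is handed in: the crown is pressed to its stop, and the model is held at rest about 1 mm from the estimated camera focus, blue band facing the lens and teeth up; no verdict came back.

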